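# Isolate the track before soldering

## Robot

A 7-joint arm with a two-finger parallel gripper is mounted at the origin on the work surface. World frame = base frame: x ahead of the robot, y to its left, z up, the work surface at z = 0. Lengths are in m, angles in rad, forces in N, time in s.
With the tool pointing down it reaches from about 0.425 to 0.975 m from the base axis. Payload 16.7 kg.
Tool frame: the origin (TCP) lies between the finger pads; the fingertips stand 19 mm ahead of it and the grasp point (between the pads) is the TCP; z points along the fingers, y is the direction in which the jaws open and shut (so a half turn about z gives the same grasp; the last joint's range is limited). The gripper opens to 85 mm and grips with 20 to 120 N. Pads are 22 mm wide; open, the fingers measure 114 mm over their backs; the gripper's body (76 mm by 85 mm) begins 54 mm behind the grasp point. The pads swing forward as they close: fully open they stand 13 mm farther back than shut.
Start: joints at [1.081, 0.426, 0.074, 1.606, -0.034, 1.111, -0.067], TCP at [0.225, -0.636, 0.25] pointing down, gripper open.
Joint ranges: [-2.85, 2.85], [-0.5, 2.14], [-1.23, 1.37], [0.21, 2.46], [-1.02, 4.16], [0.16, 2.05], [-2.73, 2.73]. Speed limits (rad/s): [1.89, 1.89, 2.39, 2.39, 3.01, 3.01, 3.01].

## Interface

Orientations are given as a unit quaternion [w, x, y, z].
In Python, from rig import state, camera, get_calibration, close_job, cut_out, pinpoint gives the robot as it stands.
- The arm moves only by the tool move_arm, never from a script. Its argument "plan" is a list of rows, each a list of 3 entries, a list of its own where there are three numbers: the turn, a rotation vector about the tool's x, y, z in degrees, then the shift along the tool's x, y, z in mm, then the opening, from 0 (shut) to 1 (fully open). A call has 1 to 12 rows; each row is the pose to reach, as a shift and turn from the pose commanded when the call began, along the tool's axes at that moment; what a row does not reach only later rows make up. A row lasts 1/12 s, in which the tool goes at most 41.7 mm and 7.16 degrees, less where a joint would pass 70% of its speed; a pose out of reach is approached as far as the arm can. A call with a gripper value outside its range is refused whole. The fingers move at their own pace and stop on an object; "force" is the grip in N (left out, the last holds). Time passes only in rows, so rows that repeat a pose let the fingers close. It gives the time, the measured TCP pose, the force and the opening at its end, in the units of the state.
- state(): the state, without advancing time (a new reading comes with each control period).
- camera(name): name is "side" or "top" or "wrist"; returns the picture (384x512x3 uint8, blue, green, red); there is no depth.
- get_calibration(name): a dict with "fx", "fy", "cx", "cy" (pixels), "rvec" (rotation vector, rad) and "tvec" (3), from world to camera coordinates, as OpenCV has them; the wrist camera has in their place "mount" (4x4, takes a point from camera to tool coordinates, whose origin is the TCP and whose axes are the flange's). Camera axes: x right, y down, z forward; pixel columns grow to the right and rows downward; lengths in m; the calibration is good to about 2 mm. A picture is of the moment at which its call begins: read the wrist's pose just before it. get_calibration takes no time and is no camera call.
- close_job(): hands the job in, once; it reports no verdict.
Trained networks look in the newest picture that a camera, given by its name, has taken for a name from the list of things; names that differ only in an ending like _2 or _b are one class to them, and where a whole thing is asked for, a point or a joint stands for the part that bears it (a point fixed in the world has none). Each returns a list of dicts, best first, with "score" (0 to 1); they miss things now and then, are a little off and sometimes report something else, mostly with a low value. They report only what shows in the picture. A call takes as long as a camera call.
- cut_out(camera, label): "region" (384x512 bool, what is visible of it) and "box" ([centre column, centre row, width, height] as shares, 0 to 1, of the picture: columns of its width, rows of its height, round what is visible of it).
- pinpoint(camera, label): "at" ([column, row] as shares, 0 to 1, of the picture: columns of its width, rows of its height: a listed point, or the origin of a listed thing).
The state is a dict: "time_s": time; "qpos": joint angles; "joint_vel": joint speeds; "effort": joint torques, N m; "tcp_pos": TCP position; "orientation": TCP orientation; "wrist_force": force on the tool from outside, world axes, zero at the start; "ft_torque": the same for the moment, N m; "gripper_width": finger opening in m.
Only numpy, scipy, OpenCV 4.12 (cv2) and the standard library are available. Lean on these libraries where they do the work, as an engineer would, in place of code of your own. Each camera call takes 0.05 s, during which the arm holds its last target. There are 200 camera calls.

## Task

The rails are about to be soldered: switch the track off at the isolator, the grey box whose knob has a straight bar grip. First press its sprung knob down, then, keeping it down, turn it clockwise (seen from above) as far as it goes, then let go so that it springs up again; leave the round speed knob on the other box as it is set.

Things in the scene. Friction and masses are not known exactly. Their poses are not given: they have to be found in the camera images.
- selector_grip (a point): Middle of the isolator knob's bar grip, on its vertical axis, moving with it. Black bar 46 mm long (x), 14 wide (y), 32 tall on a round aluminium skirt 50 across, centred on a fixed grey box 110 x 110 x 50 mm. The point is 14 mm below the bar's top, 18 above the skirt's top, 28 above the box's (knob up). Two like boxes carry a round knob and two toggles; the three change places.
- plunger (a joint): How far that knob is pressed down, m: 0 up, 0.010 fully down. A spring lifts it: 4 N to start it, 8 N at 5 mm, 11 N fully down. It turns only while more than 5 mm down. Let go part of the way round it stays caught down; it springs up by itself only at the two ends of its turn.
- selector (a joint): Turn of the isolator's knob in rad, clockwise seen from above: starts at 0 to 0.08 (on, caught by a lug), stop at 1.30 (off, a 75 degree turn). It springs up beyond about 1.1. It turns lightly (0.03 N m) once pressed.
- regulator_mark (a point): Outer end of the white pointer line on top of the speed regulator's round, fluted black knob (44 mm in diameter, 36 mm tall, aluminium skirt 54 mm, on a like grey box), 18 mm from its axis and 86 mm above the table; x points outward along the line. To be left as it is: the knob turns easily.

How it is judged:
By the outcome, as a careful person would: the job done as asked, in the order asked, and still so for the second after the job is handed in, with the robot touching nothing.
It also fails if it takes over 32 s, if anything falls off the work surface, if the arm or the gripper's body presses on something with over 40 N, if the wrist force passes 120 N, or if a joint passes its speed limit or range.

## Working session

There is one attempt and no reset: what is moved stays moved. The work goes in short steps, Python scripts to look and compute and a tool call to move; the robot and the scene stay as the last step left them, time stands still between calls to the robot, and variables do not carry over. Pictures are saved under pics/ and viewed, about 8 in all and at most 12, crops included, and the job is handed in when it is done.

Besides the shell and the picture viewer there is one more tool, called after "Call:" as name(argument=value, ...) on one line, values as JSON. move_arm: Moves the arm, as the interface text tells. Its arguments: {"type":"object","properties":{"plan":{"type":"array","items":{"type":"array"}},"force":{"type":"number"}},"required":["plan"]}

```bash
mkdir -p pics; cat > h.py <<'E'
import numpy as np, cv2
from scipy.spatial.transform import Rotation as R
from rig import *
def Rq(q): return R.from_quat([q[1],q[2],q[3],q[0]])
def cam(name, st=None):
    c=get_calibration(name)
    K=np.array([[c['fx'],0,c['cx']],[0,c['fy'],c['cy']],[0,0,1]])
    if 'mount' in c:
        st=st or state(); T=np.eye(4); T[:3,:3]=Rq(st['orientation']).as_matrix(); T[:3,3]=st['tcp_pos']
        M=T@np.array(c['mount']); return K,M[:3,:3],M[:3,3]
    r=cv2.Rodrigues(np.array(c['rvec'],float))[0]; t=np.array(c['tvec'],float).ravel()
    return K,r.T,-r.T@t
def onplane(C,px,z):
    K,Rm,o=C; d=Rm@np.linalg.inv(K)@[px[0],px[1],1]; return o+d*(z-o[2])/d[2]
def proj(C,p):
    K,Rm,o=C; v=K@(Rm.T@(np.array(p)-o)); return v[:2]/v[2]
E
python3 - <<'E'
from h import *
s=state(); print({k:np.round(v,3) for k,v in s.items()})
for n in ['top','side','wrist']:
    C=cam(n); im=camera(n); cv2.imwrite(f'pics/{n}0.png',im); print(n,'cam at',C[2].round(3))
    for l,z in [('selector_grip',.078),('regulator_mark',.086)]:
        for d in pinpoint(n,l)[:3]:
            px=np.array(d['at'])*[512,384]; print(l,round(d['score'],2),px.round(1),onplane(C,px,z).round(4))
a=[cv2.imread(f'pics/{n}0.png') for n in ['top','side']]
cv2.imwrite('pics/a.png',cv2.resize(np.vstack(a),(400,600)) if 0 else cv2.resize(np.hstack(a),(800,300)))
E
```

```text
{'time_s': np.float64(0.0), 'qpos': array([ 1.082,  0.427,  0.074,  1.607, -0.034,  1.111, -0.067]), 'joint_vel': array([-0.   ,  0.   ,  0.001,  0.   ,  0.002,  0.   ,  0.001]), 'effort': array([ 1.0000e-03, -9.4983e+01,  3.7620e+00, -4.6352e+01,  1.9000e-02,
        1.0000e-02,  0.0000e+00]), 'tcp_pos': array([ 0.225, -0.636,  0.25 ]), 'orientation': array([-0.001,  0.986,  0.169, -0.   ]), 'wrist_force': array([-0.419,  0.09 , -0.36 ]), 'ft_torque': array([ 0.058,  0.049, -0.043]), 'gripper_width': np.float64(0.085)}
top cam at [0.427 0.003 1.06 ]
selector_grip 0.95 [348.8 209.1] [ 0.5321 -0.2035  0.078 ]
regulator_mark 0.56 [160.2 169.9] [0.6264 0.2006 0.086 ]
side cam at [0.173 0.599 0.647]
selector_grip 0.61 [314.5 169.6] [ 0.5286 -0.2015  0.078 ]
regulator_mark 0.56 [174.5 245.6] [0.6276 0.2054 0.086 ]
wrist cam at [ 0.293 -0.611  0.373]
```

View pics/top0.png

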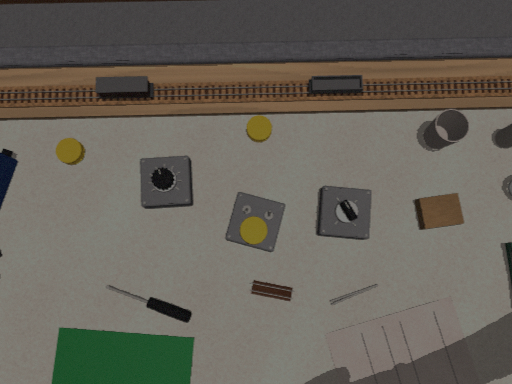

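View pics/side0.png

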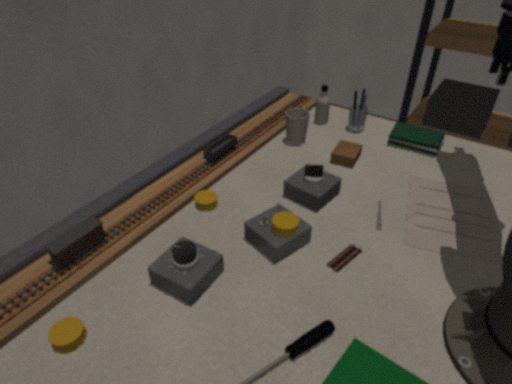

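The side and top views agree: the isolator is at about (0.53, -0.20), its bar lying near (342,202)-(354,219) in the top view, so at roughly 35° yaw. The box with two toggles is in the middle and the round regulator is at (163,179). I'll go above the isolator.

Call:
move_arm(plan=[[[0,0,-2],[30,-21,0],1],[[0,0,-5],[66,-47,0],1],[[0,0,-8],[102,-73,0],0.9],[[0,0,-11],[138,-98,0],0.8],[[0,0,-14],[174,-124,0],0.7],[[0,0,-16],[210,-150,0],0.6],[[0,0,-16],[246,-175,0],0.6],[[0,0,-16],[282,-201,0],0.6],[[0,0,-16],[318,-227,0],0.6],[[0,0,-16],[354,-252,0],0.6],[[0,0,-16],[388,-277,0],0.6],[[0,0,-16],[412,-294,0],0.6]])

```text
time_s: 1.45
tcp_pos: [0.5098, -0.2293, 0.2507]
orientation: [0.0, 0.953, 0.304, 0.0]
wrist_force: [1.1, -0.5, 0.2]
gripper_width: 0.0514
```

Call:
move_arm(plan=[[[0,0,0],[0,0,0],0.6],[[0,0,0],[0,0,0],0.6],[[0,0,0],[0,0,0],0.6],[[0,0,0],[0,0,0],0.6]])

```text
time_s: 1.78
tcp_pos: [0.5084, -0.2322, 0.2503]
orientation: [0.0, 0.953, 0.304, -0.0]
wrist_force: [-0.5, -0.3, -1.0]
gripper_width: 0.0513
```

```bash
cat > look.py <<'E'
import sys
from h import *
n=sys.argv[1]
s=state(); print({k:np.round(s[k],3) for k in ['time_s','qpos','tcp_pos','orientation','wrist_force','gripper_width']})
Rm=Rq(s['orientation']).as_matrix(); p=np.array(s['tcp_pos']); print(Rm.round(3))
C=cam('wrist',s); im=camera('wrist'); cv2.imwrite(f'pics/{n}.png',im)
for d in pinpoint('wrist','selector_grip')[:2]:
    px=np.array(d['at'])*[512,384]; g=onplane(C,px,.078); print(round(d['score'],2),px.round(1),g.round(4),'tool mm',(Rm.T@(g-p)*1e3).round(1))
for d in cut_out('wrist','selector_grip')[:2]:
    m=d['region'].astype(np.uint8); c=max(cv2.findContours(m,0,1)[0],key=cv2.contourArea)
    q=cv2.boxPoints(cv2.minAreaRect(c)); w=np.array([onplane(C,x,.092) for x in q])
    print(round(d['score'],2),m.sum(),'box px',q.round().tolist(),'centre',w.mean(0).round(4))
    for i in (0,1):
        e=w[i+1]-w[i]; print(' side mm',round(1e3*np.linalg.norm(e),1),'yaw',round(np.degrees(np.arctan2(e[1],e[0])),1))
E
python3 look.py w1
```

```text
{'time_s': np.float64(1.783), 'qpos': array([ 0.496,  0.248, -0.216,  1.857,  0.061,  1.043, -0.698]), 'tcp_pos': array([ 0.508, -0.232,  0.25 ]), 'orientation': array([ 0.   ,  0.953,  0.304, -0.   ]), 'wrist_force': array([-0.501, -0.251, -1.036]), 'gripper_width': np.float64(0.051)}
[[ 0.815  0.579 -0.   ]
 [ 0.579 -0.815 -0.   ]
 [-0.     0.    -1.   ]]
0.89 [245.2 142.1] [ 0.5304 -0.2031  0.078 ] tool mm [ 34.9 -11.  172.3]
0.57 2056 box px [[209.0, 131.0], [250.0, 103.0], [278.0, 145.0], [237.0, 173.0]] centre [ 0.5341 -0.1998  0.092 ]
 side mm 43.2 yaw -22.1
 side mm 44.1 yaw -110.2
```

View pics/w1.png

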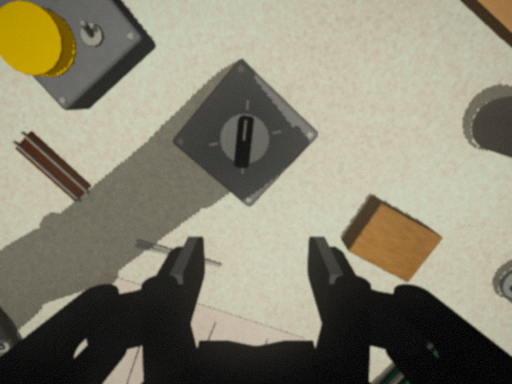

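The wrist view shows the isolator at (245,140), its black bar nearly vertical (about parallel to tool x), and tick marks up at (247,104) and right at (277,130), which is about 75° clockwise. I'll measure the bar's angle from its dark pixels.

```bash
python3 - <<'E'
from h import *
im=cv2.imread('pics/w1.png'); g=im.max(2); C=cam('wrist')
m=np.zeros_like(g); cv2.circle(m,(245,141),29,255,-1)
m=((g<38)&(m>0)).astype(np.uint8); n,l,st,ce=cv2.connectedComponentsWithStats(m); k=1+st[1:,4].argmax()
c=cv2.findContours((l==k).astype(np.uint8),0,1)[0][0]; print(st[k])
w=np.array([onplane(C,x,.085)[:2] for x in c[:,0].astype(float)],np.float32)*1000
print(cv2.minAreaRect(w)); q=cv2.boxPoints(cv2.minAreaRect(w)); print(q.round(1),[np.degrees(np.arctan2(*(q[i+1]-q[i])[::-1])).round(1) for i in (0,1)])
r=cv2.resize(im[90:195,190:310],None,fx=5,fy=5,interpolation=2); cv2.imwrite('pics/c1.png',r)
C=cam('wrist'); print(C[1].round(3),C[2])
E
```

```text
[234 117  19  50 546]
((530.261962890625, -201.27618408203125), (45.98557662963867, 12.389017105102539), 27.613582611083984)
[[ 507.  -206.4]
 [ 512.8 -217.4]
 [ 553.5 -196.1]
 [ 547.8 -185.1]] [np.float32(-62.4), np.float32(27.6)]
[[ 0.577 -0.782 -0.233]
 [-0.816 -0.554 -0.164]
 [-0.     0.285 -0.959]] [ 0.56731011 -0.18932862  0.37336023]
```

View pics/c1.png

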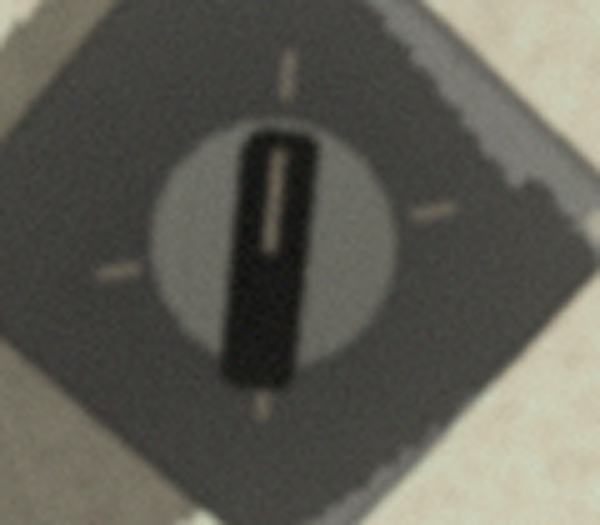

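Call:
move_arm(plan=[[[0,0,2],[10,-3,25],0.6],[[0,0,5],[25,-8,60],0.6],[[0,0,7],[33,-11,92],0.6],[[0,0,7],[35,-11,110],0.6],[[0,0,7],[35,-11,110],0.6],[[0,0,7],[35,-11,110],0.6],[[0,0,7],[35,-11,110],0.6]])

```text
time_s: 2.52
tcp_pos: [0.5315, -0.2027, 0.1417]
orientation: [0.0, 0.969, 0.245, 0.001]
wrist_force: [0.4, 0.3, 0.8]
gripper_width: 0.0512
```

```bash
python3 look.py w2
```

```text
{'time_s': np.float64(2.517), 'qpos': array([ 0.417,  0.386, -0.204,  1.935,  0.104,  0.829, -0.917]), 'tcp_pos': array([ 0.531, -0.203,  0.142]), 'orientation': array([0.   , 0.969, 0.245, 0.001]), 'wrist_force': array([0.398, 0.269, 0.808]), 'gripper_width': np.float64(0.051)}
[[ 0.879  0.476  0.001]
 [ 0.476 -0.879 -0.001]
 [ 0.001  0.001 -1.   ]]
0.78 [257.7 217.2] [ 0.5325 -0.2025  0.078 ] tool mm [ 1.   0.2 63.7]
0.67 4181 box px [[200.0, 227.0], [245.0, 159.0], [303.0, 197.0], [258.0, 265.0]] centre [ 0.5375 -0.1953  0.092 ]
 side mm 49.5 yaw -5.0
 side mm 40.1 yaw -95.3
```

View pics/w2.png

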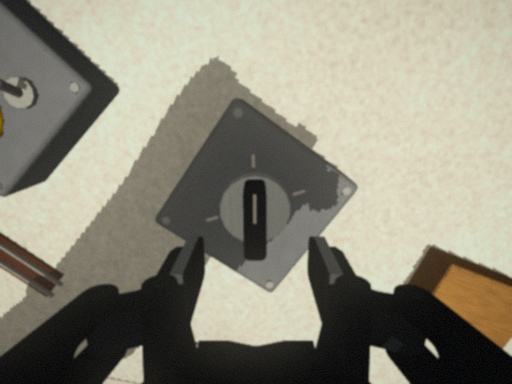

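The jaws straddle the bar, which lies at (255,220), parallel to the pads and centred to about 1 mm. Next I descend and grip.

Call:
move_arm(plan=[[[0,0,0],[0,0,20],0.5],[[0,0,0],[0,0,42],0.45],[[0,0,0],[0,0,55],0.4],[[0,0,0],[0,0,57],0.4],[[0,0,0],[0,0,57],0.3],[[0,0,0],[0,0,57],0.2],[[0,0,0],[0,0,57],0.1],[[0,0,0],[0,0,57],0.05],[[0,0,0],[0,0,57],0.0],[[0,0,0],[0,0,57],0.0],[[0,0,0],[0,0,57],0.0],[[0,0,0],[0,0,57],0.0]], force=50)

```text
time_s: 3.67
tcp_pos: [0.5317, -0.2019, 0.0837]
orientation: [0.0, 0.969, 0.246, 0.001]
wrist_force: [1.4, -0.0, 5.7]
gripper_width: 0.013
```

Call:
move_arm(plan=[[[0,0,0],[0,0,2],0.0],[[0,0,0],[0,0,4],0.0],[[0,0,0],[0,0,6],0.0],[[0,0,0],[0,0,8],0.0],[[0,0,0],[0,0,9],0.0],[[0,0,0],[0,0,10],0.0],[[0,0,0],[0,0,10],0.0],[[0,0,0],[0,0,10],0.0]], force=60)

```text
time_s: 4.33
tcp_pos: [0.5318, -0.2019, 0.0746]
orientation: [0.0, 0.969, 0.246, 0.001]
wrist_force: [-5.2, 2.5, 24.3]
gripper_width: 0.0132
```

Call:
move_arm(plan=[[[0,0,4],[0,0,-0.5],0.0],[[0,0,10],[0,0,-0.5],0.0],[[0,0,16],[0,0,-0.5],0.0],[[0,0,22],[0,0,-0.5],0.0],[[0,0,28],[0,0,-0.5],0.0],[[0,0,34],[0,0,-0.5],0.0],[[0,0,40],[0,0,-0.5],0.0],[[0,0,46],[0,0,-0.5],0.0],[[0,0,52],[0,0,-0.5],0.0],[[0,0,57],[0,0,-0.5],0.0],[[0,0,60],[0,0,-0.5],0.0],[[0,0,60],[0,0,-0.5],0.0]])

```text
time_s: 5.33
tcp_pos: [0.5316, -0.203, 0.0747]
orientation: [0.001, 0.962, -0.274, 0.001]
wrist_force: [-2.0, -5.0, 15.4]
gripper_width: 0.0132
```

```bash
python3 -c "
from h import *
s=state(); print(s['qpos'],s['ft_torque'],s['wrist_force'],Rq(s['orientation']).as_matrix()[:,0])"
```

```text
[ 0.19228704  0.47434775  0.07348469  1.98735557 -0.05159037  0.6798988
 -1.82807597] [-1.1424818   0.51758648 -0.10157742] [-1.96889051 -5.00182661 15.35604006] [ 0.84987913 -0.52697392  0.00198777]
```

Call:
move_arm(plan=[[[0,0,3],[0,0,0],0.0],[[0,0,6],[0,0,0],0.0],[[0,0,9],[0,0,0],0.0],[[0,0,11],[0,0,0],0.0],[[0,0,12],[0,0,0],0.0],[[0,0,12],[0,0,0],0.0]])

```text
time_s: 5.83
tcp_pos: [0.5315, -0.2032, 0.0747]
orientation: [0.0, 0.928, -0.372, 0.001]
wrist_force: [-2.9, -5.0, 14.5]
gripper_width: 0.0131
```

```bash
python3 -c "
from h import *
s=state(); x=Rq(s['orientation']).as_matrix()[:,0];print(s['qpos'],s['ft_torque'],s['wrist_force'],np.degrees(np.arctan2(x[1],x[0])))"
```

```text
[ 0.15085692  0.47629989  0.12604461  1.9900253  -0.0900495   0.67886144
 -1.99985154] [-1.22182671  0.59452533 -0.05492538] [-2.86698156 -5.00506964 14.48739281] -43.66616197325965
```

Turned 72° with no stop felt yet, so I continue gently.

Call:
move_arm(plan=[[[0,0,1],[0,0,0],0.0],[[0,0,2],[0,0,0],0.0],[[0,0,3],[0,0,0],0.0],[[0,0,4],[0,0,0],0.0],[[0,0,4],[0,0,0],0.0]])

```text
time_s: 6.25
tcp_pos: [0.5314, -0.2032, 0.0747]
orientation: [0.001, 0.915, -0.403, 0.001]
wrist_force: [-3.1, -5.4, 16.9]
gripper_width: 0.0129
```

```bash
python3 -c "
from h import *
s=state(); x=Rq(s['orientation']).as_matrix()[:,0];print(s['ft_torque'],s['wrist_force'],np.degrees(np.arctan2(x[1],x[0])))"
```

```text
[-1.2451313   0.72997317  0.99767044] [-3.06100846 -5.44625715 16.88889425] -47.586714973715246
```

The moment jumped to 1.0 N m, so the knob is at its stop. I'll let go and rise.

Call:
move_arm(plan=[[[0,0,0],[0,0,0],0.3],[[0,0,0],[0,0,0],0.5],[[0,0,0],[0,0,0],0.55],[[0,0,0],[0,0,0],0.55],[[0,0,0],[0,0,0],0.55],[[0,0,0],[0,0,-8],0.55],[[0,0,0],[0,0,-25],0.55],[[0,0,0],[0,0,-50],0.55],[[0,0,0],[0,0,-80],0.55],[[0,0,0],[0,0,-105],0.55],[[0,0,0],[0,0,-115],0.55],[[0,0,0],[0,0,-115],0.55]])

```text
time_s: 7.25
tcp_pos: [0.532, -0.2022, 0.1915]
orientation: [-0.0, 0.915, -0.403, 0.002]
wrist_force: [0.5, 0.3, -0.9]
gripper_width: 0.0464
```

```bash
python3 look.py w3; python3 - <<'E'
from h import *
im={}
for n in ['side','top']: im[n]=camera(n)
for n in im:
    C=cam(n); camera(n)
    for l,z in [('selector_grip',.078),('regulator_mark',.086)]:
        for d in pinpoint(n,l)[:2]:
            px=np.array(d['at'])*[512,384]; print(n,l,round(d['score'],2),px.round(1),onplane(C,px,z).round(4))
a=cv2.imread('pics/w3.png')
def crop(i,c,h=45): return cv2.resize(i[c[1]-h:c[1]+h,c[0]-h:c[0]+h],(300,300),interpolation=2)
o={n:cv2.imread(f'pics/{n}0.png') for n in im}
cv2.imwrite('pics/f.png',np.vstack([cv2.resize(a,(800,600))[:300] if 0 else np.hstack([cv2.resize(a,(400,300)),cv2.resize(im['side'],(400,300))]),np.hstack([np.zeros((300,50,3),np.uint8),crop(o['top'],(163,180),30),crop(im['top'],(163,180),30),np.zeros((300,150,3),np.uint8)])]))
E
```

```text
{'time_s': np.float64(7.25), 'qpos': array([ 0.109,  0.316,  0.172,  1.915, -0.068,  0.912, -2.087]), 'tcp_pos': array([ 0.532, -0.202,  0.192]), 'orientation': array([-0.   ,  0.915, -0.403,  0.002]), 'wrist_force': array([ 0.5  ,  0.286, -0.853]), 'gripper_width': np.float64(0.046)}
[[ 0.675 -0.738  0.004]
 [-0.738 -0.675 -0.001]
 [ 0.003 -0.002 -1.   ]]
0.85 [259.1 196.9] [ 0.5294 -0.2022  0.078 ] tool mm [ -2.1   2.2 113.5]
0.69 2846 box px [[215.0, 190.0], [257.0, 148.0], [301.0, 192.0], [258.0, 234.0]] centre [ 0.5359 -0.2074  0.092 ]
 side mm 44.7 yaw -92.6
 side mm 45.8 yaw 177.4
side selector_grip 0.71 [315.9 169. ] [ 0.5269 -0.206   0.078 ]
side regulator_mark 0.9 [172.7 243. ] [0.6356 0.2019 0.086 ]
top selector_grip 0.76 [349.2 207.6] [ 0.5354 -0.2044  0.078 ]
top regulator_mark 0.65 [161.2 168.6] [0.6291 0.1985 0.086 ]
```

View pics/f.png

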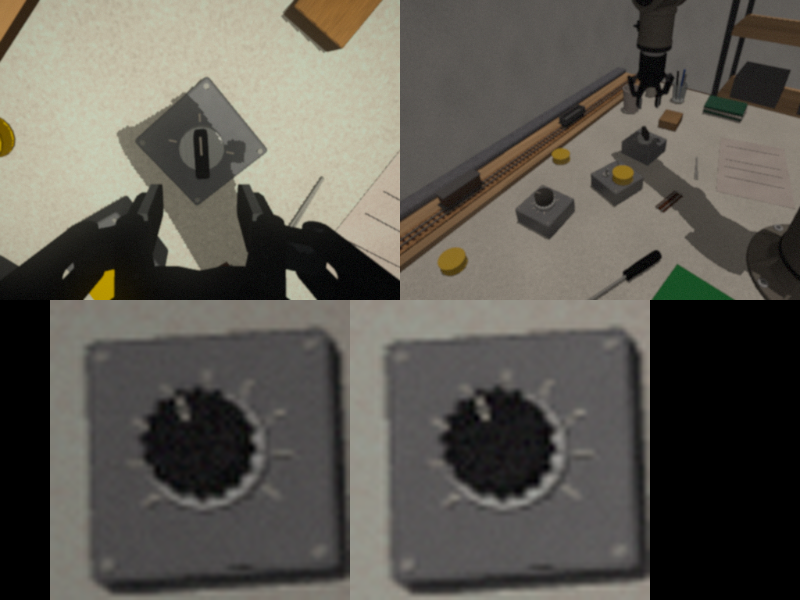

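```bash
python3 - <<'E'
from h import *
im=cv2.imread('pics/w3.png'); g=im.max(2); C=cam('wrist')
m=np.zeros_like(g); cv2.circle(m,(259,193),36,255,-1)
m=((g<38)&(m>0)).astype(np.uint8); n,l,st,ce=cv2.connectedComponentsWithStats(m); k=1+st[1:,4].argmax()
c=cv2.findContours((l==k).astype(np.uint8),0,1)[0][0]; print(st[k])
for z in (.085,.075):
    w=np.array([onplane(C,x,z)[:2] for x in c[:,0].astype(float)],np.float32)*1000
    print(z,cv2.minAreaRect(w))
s=camera('side'); o=cv2.imread('pics/side0.png')
cv2.imwrite('pics/g.png',np.vstack([np.hstack([cv2.resize(i[145:215,270:350],(400,350),interpolation=2) for i in (o,s)]),cv2.resize(im[140:250,180:340],(800,550))[100:350]]))
E
```

```text
[248 166  20  63 889]
0.085 ((530.34033203125, -202.55081176757812), (13.212846755981445, 49.7122688293457), 44.759849548339844)
0.075 ((528.1572265625, -200.2527313232422), (13.796453475952148, 51.907955169677734), 44.759849548339844)
```

View pics/g.png

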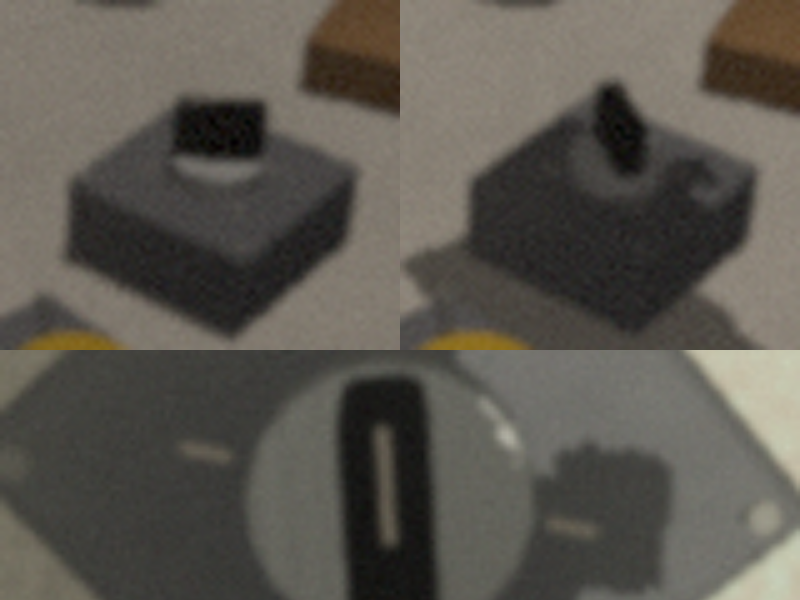

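```bash
python3 - <<'E'
from h import *
def rows(n,C,im,yaw,c,r):
    g=im.max(2); m=np.zeros_like(g); cv2.circle(m,c,r,255,-1); m=((g<(38 if n=='wrist' else 45))&(m>0)).astype(np.uint8)
    _,l,st,_=cv2.connectedComponentsWithStats(m); k=1+st[1:,4].argmax(); print(n,'seen bbox',st[k][:4],'bottom/right',st[k][:2]+st[k][2:4])
    for d in (0,-.010):
        a=np.radians(yaw); P=[proj(C,(.5305+x*np.cos(a)-y*np.sin(a),-.2025+x*np.sin(a)+y*np.cos(a),z+d)) for x in(-.023,.023) for y in (-.007,.007) for z in (.06,.092)]
        print('  down' if d else '  up',np.min(P,0).round(1),np.max(P,0).round(1))
rows('side',cam('side'),cv2.imread('pics/side0.png'),28.5,(314,170),14)
rows('side',cam('side'),camera('side'),-45.2,(314,170),14)
rows('wrist',cam('wrist'),camera('wrist'),-45.2,(259,193),36)
E
```

```text
side seen bbox [305 166  18  11] bottom/right [323 177]
  up [304.4 162.6] [323.8 177.1]
  down [304.1 165.9] [323.4 180.3]
side seen bbox [309 163  10  17] bottom/right [319 180]
  up [308.2 159.5] [320.  180.4]
  down [307.9 162.8] [319.7 183.7]
wrist seen bbox [247 165  21  64] bottom/right [268 229]
  up [246.6 161.6] [268.  229.8]
  down [247.  159.3] [267.6 224.8]
```

Both cameras fit the "up" position: in the side view the bar's bottom is at row 180 (180.4 expected up, 183.7 down), and in the wrist view at 229 (229.8 against 224.8). I'm handing in.

```bash
python3 -c "
from rig import *
print(close_job(), state()['time_s'])"
```

```text
the job is handed in; nothing more can be done
the job is handed in; nothing more can be done
```

The track is switched off at the isolator, and the job is handed in. I gripped the knob's bar and pressed it about 9 mm until it bottomed. Keeping it down, I turned it clockwise until the moment about the axis jumped from under 0.1 to 1.0 N m at the stop, then let go and rose clear.

**Last checks:**
- **Turn:** the bar moved from 27.6° to −45.2° in yaw, which is 72.8°. That fits a stop at 74.5° with the knob starting a degree or two round.
- **Sprung up:** the bar's position in the side and wrist images fits the knob being up, not pressed. The bar's top edge sat 2–3.5 px inside the predicted line in both, but a side image taken before the move shows the same gap.
- **Speed knob:** its pointer looks the same in the before and after images. The pinpoint network's readings of its mark shifted by 3–9 mm, which I put down to detector noise because the arm never came near that box.
- **Limits:** the highest wrist force reported was about 24 N, robot time was under 8 s, and the gripper ended about 100 mm above the knob, touching nothing.

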